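# Weigh two brass paperweights against each other and box the solid one

### The arm

A 6-joint arm with a two-finger parallel gripper is mounted at the origin on the work surface. World frame = base frame: x ahead of the robot, y to its left, z up, the work surface at z = 0. Lengths are in m, angles in rad, forces in N, time in s.
With the tool pointing down it reaches from about 0.35 to 0.975 m from the base axis. Payload 4.9 kg.
Tool frame: the origin (TCP) lies at the very end of the fingers, on their centre line; the grasp point (between the pads) lies behind it (manip.pinch_z is the y of the grasp point in the tool frame, in m); y points along the fingers, x is the direction in which the jaws open and shut, and the axes are right-handed (so a half turn about y gives the same grasp; the last joint's range is limited). The gripper opens to 85 mm and grips with 20 to 120 N. Pads are 22 mm wide; open, the fingers measure 114 mm over their backs; the gripper's body (76 mm by 85 mm) begins 54 mm behind the grasp point. The pads swing forward as they close: fully open they stand 13 mm farther back than shut.
Start: joints at [1.077, 0.053, 1.613, -0, 1.476, -0.119], TCP at [0.229, 0.582, 0.231] pointing down, gripper open.
Joint ranges: [-3.01, 3.01], [-1.01, 2.22], [0.06, 2.58], [-1.02, 4.17], [0.09, 2.62], [-3.14, 3.14]. Speed limits (rad/s): [2.57, 2.57, 3.14, 3.14, 3.14, 3.14].

### API

Orientations are given as a unit quaternion [w, x, y, z].
In Python, from plant import manip gives the robot as it stands.
- The arm moves only by the tool drive_tool, never from a script. Its argument "motion" is a list of rows, each a list of 3 entries, a list of its own where there are three numbers: the shift along the tool's x, y, z in units of 25 mm (1.0 is 25 mm), then the turn, a rotation vector about the tool's x, y, z in units of 5 degrees (1.0 is 5 degrees), then the closure, from -1 (fully open) to 1 (shut). A call has 1 to 12 rows; each row shifts and turns the commanded pose from where the row before left it, along the tool's axes as they then stand; what a row does not reach is not made up. A row lasts 1/10 s, in which the tool goes at most 50 mm and 8.59 degrees, less where a joint would pass 70% of its speed; a pose out of reach is approached as far as the arm can. A call is refused whole if a number of a shift passes 1 or a number of a turn 1, either way. A call with a gripper value outside its range is refused whole. The fingers move at their own pace and stop on an object; the grip force is fixed at half the most. Time passes only in rows, so rows that do not move let the fingers close. It gives the time, the measured TCP pose, the force and the opening at its end, in the units of the state.
- manip.state(): the state, without advancing time (a new reading comes with each control period).
- manip.grab_frame(name): name is "side" or "top" or "wrist"; returns a dict with "img" (480x640x3 uint8, blue, green, red), "range_z" (480x640 float32, m along the optical axis (not along the pixel's ray), 0 where there is no reading), "camera_matrix" (3x3 intrinsics, pixels), "world_from_camera" (4x4, takes a point from camera to world coordinates); the wrist camera has in their place "T_tool_cam" (4x4, takes a point from camera to tool coordinates, whose origin is the TCP and whose axes are the tool frame's). Camera axes: x right, y down, z forward; pixel columns grow to the right and rows downward; lengths in m; the calibration is good to about 2 mm. A picture is of the moment at which its call begins: read the wrist's pose just before it.
- manip.job_done(): hands the job in, once; it reports no verdict.
The state is a dict: "time": time; "joint_pos": joint angles; "joint_vel": joint speeds; "joint_efforts": joint torques, N m; "tool_pos": TCP position; "tool_rot": TCP orientation; "contact_force": force on the tool from outside, world axes, zero at the start; "ft_torque": the same for the moment, N m; "gripper_width": opening from 0.0 (shut) to 1.0 (fully open).
Only numpy, scipy, OpenCV 4.12 (cv2) and the standard library are available. Lean on these libraries where they do the work, as an engineer would, in place of code of your own. Each camera call takes 0.05 s, during which the arm holds its last target. There are 200 camera calls.

### The job

One of these two look-alike brass paperweights is solid, the other hollow. Stand one gently in each pan of the counter balance, let go and let the beam come to rest to see which is heavier; then seat the heavier one upright and fully home in the round well of the open presentation box, and leave the lighter one standing in its pan. The balance's bearings and the box's lined insert are delicate, so lower and press softly, and leave the other goods where they are.

Things in the scene. Friction and masses are not known exactly. Their poses are not given: they have to be found in the camera images.
- weight_a_center (a point): Centre of one of the two brass paperweights, 30 mm above its underside. Both look alike: 60 mm tall, round about the upright z axis; foot 46 mm in diameter up to 15 mm (bottom edge chamfered 2 mm), straight barrel 36 mm in diameter from 18 to 52 mm above the underside (grip here), small dome on top. The hollow one weighs 0.2 to 0.3 kg, the solid one 0.34 to 0.48 kg. Both start upright on the table.
- weight_b_center (a point): Centre of the other brass paperweight: same shape and size, same origin.
- weight_a: The whole of the paperweight whose centre is weight_a_center; origin at the centre of its underside, z up along its axis.
- weight_b: The whole of the paperweight whose centre is weight_b_center; origin at the centre of its underside, z up along its axis.
- balance: Equal-arm counter balance with two steel pans on top, standing firm on the table: teal base 110 by 340 mm, origin at the centre of its underside, beam along its y, white scale plate with red pointer in the middle (top 120 mm above the table). Pan centres 130 mm either side along y. Its bearings suffer beyond 12 N of contact force on a pan (weight of its load included) or 20 N in all.
- beam (a joint): Angle of the balance beam in rad: 0 level, positive when the left (balance +y) pan is down, negative when the right pan is down; rubber stops at about +-0.08. The pans stay level and move up or down by 10 mm between the stops; empty, they float in the middle; a single paperweight takes its pan down to the stop within a second or two. The heavier of two does the same.
- left_pan: The pan on the balance's +y side, with its stem; round steel dish, flat floor 116 mm in diameter inside, slanting rim 5 mm higher than the floor. Origin on the stem 52 mm below the floor; z up.
- right_pan: The same on the balance's -y side.
- left_pan_floor (a point): Centre of the left pan's floor, upper face (about 112 mm above the table with the beam level).
- right_pan_floor (a point): Centre of the right pan's floor, upper face.
- box: Open wooden presentation box, firm on the table, 190 mm (its x) by 110 mm (its y), walls 42 mm high and 6 mm thick; origin at the centre of its underside, z up. A dark blue insert with one round well lies in it (see insert_plane). Box and insert must not be pressed beyond 15 N. A seated paperweight's centre is 48 to 50 mm above this origin.
- insert_plane (a point): Point of the box 36 mm above its origin, level with the flat top of the insert; not the well. The well (49 mm wide, 16 mm deep, mouth chamfered 1.5 mm) is in the middle of the insert (142 by 94 mm), which is shorter than the box: it lies up to 18 mm off centre either way along the box's x (never y), untracked, drags along x at 3 N, and yields on foam by 1 mm per 2 N, 5 mm at most.
- ring_tray: Dark velvet tray of rings, 190 by 110 by 25 mm, a bystander; origin under its centre.
- ring_cone: White ceramic ring cone, 52 mm wide and 78 mm tall, a bystander; origin under its centre.
- bangle: Gold bangle lying flat, 68 mm wide, 10 mm high, a bystander.
- blue_bottle: Blue glass bottle, 48 mm wide and 150 mm tall, a bystander; origin under its centre.
- gift_box: Small cardboard gift box 70 by 70 by 40 mm, a bystander.
- weight_set: Wooden block with five small brass balance weights, 50 by 130 by 65 mm, behind the balance, a bystander; not used.
There are look-alikes about, which are no part of the job. What is shaped like the weight_b but black or pink is not meant.

How it is judged:
On the way:
1. the two paperweights stand in opposite pans, let go, and the beam has come to rest on the heavier side (((horizontal distance between weight_a_center and left_pan_floor below 0.048 m and z of weight_a_center in the frame of left_pan between 0.075 and 0.088 m and horizontal distance between weight_b_center and right_pan_floor below 0.048 m and z of weight_b_center in the frame of right_pan between 0.075 and 0.088 m) or (horizontal distance between weight_b_center and left_pan_floor below 0.048 m and z of weight_b_center in the frame of left_pan between 0.075 and 0.088 m and horizontal distance between weight_a_center and right_pan_floor below 0.048 m and z of weight_a_center in the frame of right_pan between 0.075 and 0.088 m)) and (value of joint beam below -0.05 rad or value of joint beam above 0.05 rad) and angle between each of weight_a, weight_b's own z axis and vertical below 0.15 rad and velocity of joint beam between -0.03 and 0.03 rad/s and contact force between the fingers and weight_a below 0.1 N and contact force between the fingers and weight_b below 0.1 N), for 0.3 s.
At the end, for the whole second after the job is handed in: the heavier paperweight stands in the well of the box, upright within 3 degrees, its centre 43 to 52.5 mm above the box origin; the other, lighter one (under 3.1 N on its pan) stands upright in a pan, centre within 48 mm of the pan centre; both at rest and let go (((z of weight_a_center in the frame of box between 0.043 and 0.0525 m and x of weight_a_center in the frame of box between -0.022 and 0.022 m and y of weight_a_center in the frame of box between -0.005 and 0.005 m and ((horizontal distance between weight_b_center and left_pan_floor below 0.048 m and z of weight_b_center in the frame of left_pan between 0.075 and 0.088 m and contact force between weight_b and left_pan below 3.1 N) or (horizontal distance between weight_b_center and right_pan_floor below 0.048 m and z of weight_b_center in the frame of right_pan between 0.075 and 0.088 m and contact force between weight_b and right_pan below 3.1 N))) or (z of weight_b_center in the frame of box between 0.043 and 0.0525 m and x of weight_b_center in the frame of box between -0.022 and 0.022 m and y of weight_b_center in the frame of box between -0.005 and 0.005 m and ((horizontal distance between weight_a_center and left_pan_floor below 0.048 m and z of weight_a_center in the frame of left_pan between 0.075 and 0.088 m and contact force between weight_a and left_pan below 3.1 N) or (horizontal distance between weight_a_center and right_pan_floor below 0.048 m and z of weight_a_center in the frame of right_pan between 0.075 and 0.088 m and contact force between weight_a and right_pan below 3.1 N)))) and angle between each of weight_b, weight_a's own z axis and vertical below 0.06 rad and linear speed of each of weight_a, weight_b below 0.02 m/s and contact force between the fingers and weight_a below 0.1 N and contact force between the fingers and weight_b below 0.1 N); the robot touches nothing.
It fails at once if a pan of the balance is loaded, pressed or knocked with more than 12 N, or the whole balance with more than 20 N (contact force between any of left_pan, right_pan and anything else above 12 N or contact force between balance and anything else above 20 N).
It fails at once if the box or its insert is pressed or knocked with more than 15 N (contact force between box and anything else above 15 N).
It fails at once if a paperweight is tipped beyond 45 degrees (angle between any of weight_a, weight_b's own z axis and vertical above 0.785 rad).
It fails at once if other goods on the table are shifted by more than 25 mm (distance of any of ring_tray, ring_cone, bangle, blue_bottle, gift_box, weight_set from where it was at the start of the episode above 0.025 m).
It also fails if it takes over 72 s, if anything falls off the work surface, if the arm or the gripper's body presses on something with over 40 N, if the wrist force passes 120 N, or if a joint passes its speed limit or range.

## Working session

There is one attempt and no reset: what is moved stays moved. The work goes in short steps, Python scripts to look and compute and a tool call to move; the robot and the scene stay as the last step left them, time stands still between calls to the robot, and variables do not carry over. Pictures are saved under pics/ and viewed, about 8 in all and at most 12, crops included, and the job is handed in when it is done.

Besides the shell and the picture viewer there is one more tool, called after "Request:" as a command line: name --argument value ..., lists and objects as JSON in quotes. drive_tool: Moves the arm, as the interface text tells. Its arguments: {"type":"object","properties":{"motion":{"type":"array","items":{"type":"array"}}},"required":["motion"]}

```bash
ls; mkdir -p pics
python3 - <<'E'
from plant import manip
import cv2,numpy as np
print(manip.state(), manip.pinch_z)
for n in("top","side"):
    f=manip.grab_frame(n); cv2.imwrite(f"pics/{n}0.png",f["img"]); np.savez(f"{n}0.npz",**f); print(n,f["camera_matrix"].tolist(),np.round(f["world_from_camera"],3).tolist())
E
```

```text
pics
{'time': 0.0, 'joint_pos': array([ 1.07698640e+00,  5.33500445e-02,  1.61431297e+00, -1.69692331e-05,
        1.47599033e+00, -1.19018276e-01]), 'joint_vel': array([ 5.41790360e-04,  7.29405419e-04, -1.01496692e-03,  1.26331671e-03,
        8.77149436e-05, -7.12585954e-04]), 'joint_efforts': array([-9.59396784e-04, -3.93675506e+01, -3.70180464e+01, -2.05807919e-04,
        7.04025166e-03,  2.32496791e-05]), 'tool_pos': array([0.22851354, 0.58105134, 0.23005591]), 'tool_rot': array([-0.58405512,  0.58473728,  0.39745233, -0.39873997]), 'contact_force': array([-0.66911089, -0.07384095,  0.31149442]), 'ft_torque': array([ 0.04858902, -0.00036918,  0.0045626 ]), 'gripper_width': 0.9978484007300562} -0.0187
top [[452.29990288556786, 0.0, 318.98737073491753], [0.0, 452.29990288556786, 233.87538777303033], [0.0, 0.0, 1.0]] [[-0.014, -0.997, 0.081, 0.499], [-1.0, 0.013, -0.014, 0.037], [0.012, -0.081, -0.997, 1.178], [0.0, 0.0, 0.0, 1.0]]
side [[467.96444560032563, 0.0, 310.8076865572402], [0.0, 467.96444560032563, 239.26724242501106], [0.0, 0.0, 1.0]] [[0.964, -0.154, 0.217, 0.365], [-0.266, -0.545, 0.795, -0.839], [-0.004, -0.824, -0.566, 0.719], [0.0, 0.0, 0.0, 1.0]]
```

View pics/top0.png

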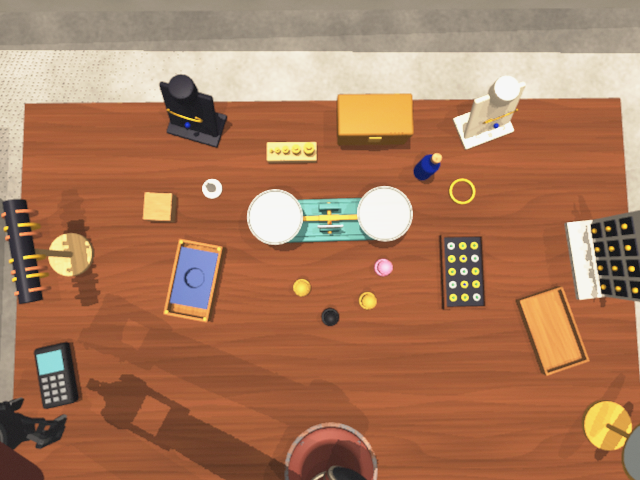

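View pics/side0.png

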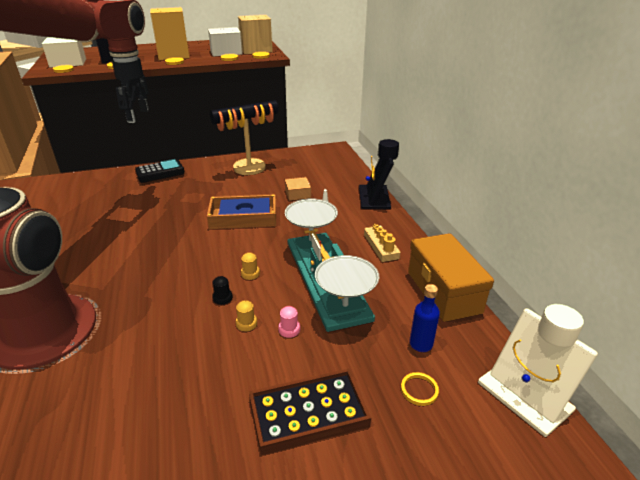

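The top view shows the brass weights at px (302,287) and (368,301), with black and pink decoys at (331,317) and (384,267). The pans are at (275,217) and (385,214), and the box is at (194,280) with its well near (195,277). The side view agrees.

```bash
cat > h.py <<'E'
import numpy as np,cv2
from plant import manip
def cloud(f,T=None):
    K=f["camera_matrix"];T=f["world_from_camera"] if T is None else T
    v,u=np.mgrid[:480,:640];z=f["range_z"]
    p=np.stack([(u-K[0,2])/K[0,0]*z,(v-K[1,2])/K[1,1]*z,z],-1)
    return p@T[:3,:3].T+T[:3,3]
def ray(f,u,v,h,T=None):
    K=f["camera_matrix"];T=f["world_from_camera"] if T is None else T
    d=T[:3,:3]@np.array([(u-K[0,2])/K[0,0],(v-K[1,2])/K[1,1],1]);o=T[:3,3]
    return o+d*(h-o[2])/d[2]
def blob(m,f,lo,hi,box):
    u0,v0,u1,v1=box;M=np.zeros(m.shape,bool);M[v0:v1,u0:u1]=m[v0:v1,u0:u1]
    P=cloud(f);return M&(P[...,2]>lo)&(P[...,2]<hi),P
E
python3 - <<'E'
from h import *
f=dict(np.load("top0.npz"));s=dict(np.load("side0.npz"))
hsv=cv2.cvtColor(f["img"],cv2.COLOR_BGR2HSV)
P=cloud(f)
def rep(name,M):
    q=P[M];mm=(np.percentile(q,2,0)+np.percentile(q,98,0))/2
    print(name,M.sum(),"mid",mm.round(4),"mean",q.mean(0).round(4),"zmax",np.percentile(q[:,2],[5,50,95]).round(4),"ext",np.ptp(q,0).round(3))
def win(b):
    M=np.zeros((480,640),bool);M[b[1]:b[3],b[0]:b[2]]=1;return M
rep("w1 top",win((288,273,316,301))&(P[...,2]>.04));rep("w1 foot",win((288,273,316,301))&(P[...,2]>.006))
rep("w2 top",win((355,288,382,315))&(P[...,2]>.04));rep("w2 foot",win((355,288,382,315))&(P[...,2]>.006))
for n,b in(("black",(318,304,344,330)),("pink",(370,255,397,281))): rep(n,win(b)&(P[...,2]>.04))
L=win((240,180,312,252))&(P[...,2]>.10)&(P[...,2]<.14)&(hsv[...,1]<60);R=win((350,178,420,248))&(P[...,2]>.10)&(P[...,2]<.14)&(hsv[...,1]<60)
rep("L",L);rep("R",R)
for n,M in(("L",L),("R",R)):
    c=max(cv2.findContours(M.astype(np.uint8),0,1)[0],key=cv2.contourArea);e=cv2.fitEllipse(c);print(n,e,ray(f,*e[0],.117).round(4))
blue=(hsv[...,0]>105)&(hsv[...,0]<130)&(hsv[...,1]>90)&win((160,235,230,325))
M=blue&(P[...,2]>.028)&(P[...,2]<.045);rep("insert",M)
r=cv2.minAreaRect(P[M][:,:2].astype(np.float32)*1000);print(r)
M=win((155,230,235,330))&(P[...,2]>.034)&~blue;rep("boxrim",M);print(cv2.minAreaRect(P[M][:,:2].astype(np.float32)*1000))
M=blue&(P[...,2]<.027);rep("well",M)
E
```

```text
w1 top 168 mid [0.4703 0.0608 0.6128] mean [0.4595 0.0678 0.089 ] zmax [0.0495 0.0561 0.0615] ext [0.057 0.048 1.133]
w1 foot 253 mid [0.4606 0.0686 0.0361] mean [0.4602 0.0673 0.0639] zmax [0.0104 0.0531 0.0608] ext [0.061 0.063 1.171]
w2 top 171 mid [ 0.4236 -0.0981  0.0545] mean [ 0.4246 -0.0953  0.075 ] zmax [0.0489 0.056  0.0624] ext [0.094 0.152 1.137]
w2 foot 259 mid [ 0.4241 -0.0959  0.0363] mean [ 0.4258 -0.0937  0.0549] zmax [0.0111 0.0527 0.0617] ext [0.097 0.157 1.17 ]
black 171 mid [ 0.3836 -0.0016  0.0554] mean [ 0.3852 -0.0013  0.075 ] zmax [0.0491 0.0561 0.0615] ext [0.133 0.057 1.137]
pink 169 mid [ 0.5068 -0.1401  0.0543] mean [ 0.5067 -0.1375  0.0684] zmax [0.0478 0.0557 0.0616] ext [0.033 0.194 1.137]
L 2374 mid [0.6286 0.1275 0.1131] mean [0.6289 0.1277 0.1125] zmax [0.1089 0.1123 0.1169] ext [0.128 0.128 0.017]
R 2352 mid [ 0.6338 -0.1327  0.1134] mean [ 0.6336 -0.1331  0.1125] zmax [0.1089 0.1123 0.117 ] ext [0.13  0.129 0.018]
L ((274.1593322753906, 216.17947387695312), (53.81257629394531, 54.546592712402344), 58.22695541381836) [0.6283 0.1273 0.117 ]
R ((384.03961181640625, 212.855224609375), (53.657875061035156, 54.26779556274414), 113.38243103027344) [ 0.6329 -0.1325  0.117 ]
insert 1696 mid [0.4854 0.3364 0.0357] mean [0.4853 0.3366 0.0357] zmax [0.032  0.0357 0.0393] ext [0.148 0.113 0.014]
((485.9065856933594, 336.81451416015625), (91.40388488769531, 137.28448486328125), 78.83220672607422)
boxrim 857 mid [0.4809 0.2344 0.5384] mean [0.483  0.3351 0.0645] zmax [0.035 0.041 0.046] ext [0.204 0.375 1.144]
((457.518798828125, 222.7528839111328), (348.13995361328125, 190.64842224121094), 78.36392974853516)
well 279 mid [0.4873 0.34   0.0205] mean [0.4873 0.3403 0.0201] zmax [0.0163 0.0199 0.0241] ext [0.046 0.046 0.015]
```

Run:
```python
from h import *
f=dict(np.load("top0.npz"));a=f["img"][230:330,155:315];cv2.imwrite("pics/crop1.png",cv2.resize(a,None,fx=5,fy=5,interpolation=cv2.INTER_CUBIC))
```

```text
(no output)
```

View pics/crop1.png

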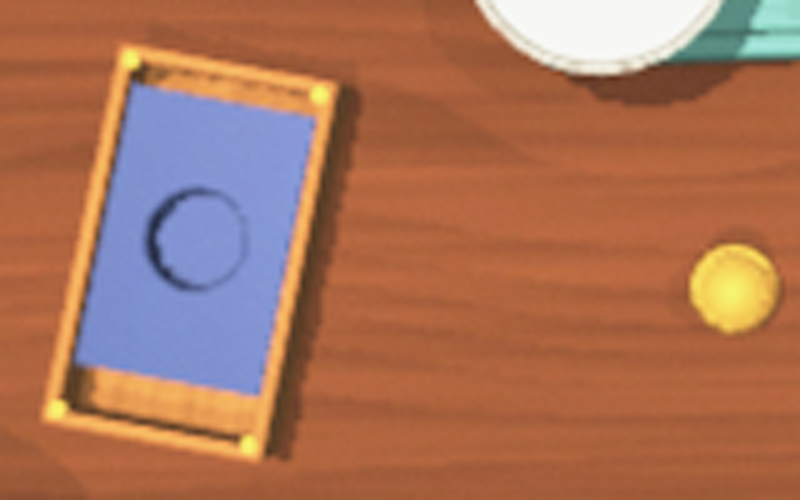

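The crop shows the insert and well clearly, with the well at about crop px (197,240). Next is a helper that converts a goal into tool axes and units.

```bash
cat >> h.py <<'E'
from scipy.spatial.transform import Rotation as R_
def pose():
    s=manip.state();q=s["tool_rot"];return s,np.array(s["tool_pos"]),R_.from_quat([q[1],q[2],q[3],q[0]]).as_matrix()
def plan(x,y,z):
    s,p,R=pose();d=R.T@(np.array([x,y,z])-p)/.025
    print("t",s["time"].round(2) if hasattr(s["time"],"round") else s["time"],"p",p.round(4),"F",np.round(s["contact_force"],2),"w",round(float(s["gripper_width"]),3),"units",d.round(3),"jaw deg",np.degrees(np.arctan2(R[1,0],R[0,0])).round(2),"down",R[:,1].round(4),"jv",np.abs(s["joint_vel"]).max().round(3))
E
python3 - <<'E'
from h import *
plan(.460,.068,.20);print(pose()[2].round(3))
f=dict(np.load("top0.npz"));P=cloud(f);hsv=cv2.cvtColor(f["img"],cv2.COLOR_BGR2HSV)
# weights: contour of brass silhouette top via rays at dome/barrel height; median cloud
for c in((302,287),(368,301)):
    u,v=c;w=P[v-14:v+15,u-14:u+15].reshape(-1,3)
    for lo,hi in((.05,.07),(.004,.03)):
        q=w[(w[:,2]>lo)&(w[:,2]<hi)];q=q[np.hypot(*(q[:,:2]-np.median(q[:,:2],0)).T)<.03];print(c,lo,len(q),((q.min(0)+q.max(0))/2).round(4),np.median(q,0).round(4))
s=dict(np.load("side0.npz"));Q=cloud(s)
for c in((250,265),(246,315)):
    u,v=c;w=Q[v-16:v+16,u-14:u+15].reshape(-1,3);q=w[(w[:,2]>.056)&(w[:,2]<.07)];print("side",len(q),q.mean(0).round(4))
w=P[225:335,150:240].reshape(-1,3);q=w[(w[:,2]>.037)&(w[:,2]<.05)].astype(np.float32)
print("box",cv2.minAreaRect(q[:,:2]*1000),np.median(q,0))
E
```

```text
t 0.1 p [0.2285 0.5811 0.2302] F [-0.29  0.25  0.31] w 1.0 units [-15.708   1.232 -16.13 ] jaw deg 68.52 down [-9.0e-04 -1.7e-03 -1.0e+00] jv 0.003
[[ 0.366 -0.001 -0.931]
 [ 0.931 -0.002  0.366]
 [-0.002 -1.     0.   ]]
(302, 287) 0.05 152 [0.458  0.0689 0.0564] [0.4581 0.0688 0.0562]
(302, 287) 0.004 88 [0.4576 0.0622 0.015 ] [0.4642 0.0624 0.0141]
(368, 301) 0.05 153 [ 0.4236 -0.0987  0.0567] [ 0.4229 -0.0988  0.0562]
(368, 301) 0.004 80 [ 0.4266 -0.0911  0.016 ] [ 0.435  -0.0846  0.014 ]
side 38 [0.4569 0.0654 0.0577]
side 68 [ 0.4206 -0.1026  0.0578]
box ((481.45367431640625, 338.931640625), (111.88748931884766, 190.32620239257812), 78.67759704589844) [0.4794743  0.33865672 0.03977477]
```

Run:
```python
from h import *
plan(.46,.34,.23)
f=manip.grab_frame("wrist");print(np.round(f["T_tool_cam"],3).tolist(),np.round(f["camera_matrix"],1).tolist())
```

```text
t 0.1 p [0.2285 0.5811 0.2302] F [-0.29  0.25  0.31] w 1.0 units [ -5.585   0.014 -12.146] jaw deg 68.52 down [-9.0e-04 -1.7e-03 -1.0e+00] jv 0.003
[[1.0, 0.0, -0.001, 0.0], [0.001, -0.309, 0.951, -0.141], [0.0, -0.951, -0.309, 0.081], [0.0, 0.0, 0.0, 1.0]] [[356.2, 0.0, 318.8], [0.0, 356.2, 232.8], [0.0, 0.0, 1.0]]
```

Request:
drive_tool --motion '[[[-0.45,0,-0.95],[0,0,0],-1],[[-0.45,0,-0.95],[0,0,0],-1],[[-0.45,0,-0.95],[0,0,0],-1],[[-0.45,0,-0.95],[0,0,0],-1],[[-0.45,0,-0.95],[0,0,0],-1],[[-0.45,0,-0.95],[0,0,0],-1],[[-0.45,0,-0.95],[0,0,0],-1],[[-0.45,0,-0.95],[0,0,0],-1],[[-0.45,0,-0.95],[0,0,0],-1],[[-0.45,0,-0.95],[0,0,0],-1],[[-0.45,0,-0.95],[0,0,0],-1],[[-0.45,0,-0.95],[0,0,0],-1]]'

```text
time: 1.35
tool_pos: [0.445, 0.3506, 0.2309]
tool_rot: [0.584, -0.584, -0.398, 0.398]
contact_force: [-0.6, 0.2, 0.1]
gripper_width: 1.003
```

Request:
drive_tool --motion '[[[0,0,-0.5],[0,0,0],-1],[[0,0,0],[0,0,0],-1],[[0,0,0],[0,0,0],-1]]'

```text
time: 1.65
tool_pos: [0.4558, 0.3476, 0.231]
tool_rot: [0.585, -0.584, -0.398, 0.398]
contact_force: [0.0, -0.2, 0.4]
gripper_width: 1.0
```

```bash
cat >> h.py <<'E'
def wrist():
    s,p,R=pose();f=manip.grab_frame("wrist");T=np.eye(4);T[:3,:3]=R;T[:3,3]=p;return f,T@f["T_tool_cam"]
E
python3 - <<'E'
from h import *
plan(.458,.068,.12)
f,T=wrist();np.savez("w1.npz",T=T,**f);cv2.imwrite("pics/w1.png",f["img"])
P=cloud(f,T);hsv=cv2.cvtColor(f["img"],cv2.COLOR_BGR2HSV)
q=P[(P[...,2]>.005)&(P[...,2]<.03)&(hsv[...,0]>100)&(hsv[...,0]<135)&(hsv[...,1]>80)]
print("well",len(q),((np.percentile(q,1,0)+np.percentile(q,99,0))/2).round(4),q.mean(0).round(4),np.ptp(q,0))
q=P[(P[...,2]>.03)&(P[...,2]<.042)&(hsv[...,0]>100)&(hsv[...,0]<135)&(hsv[...,1]>80)]
print(cv2.minAreaRect(q[:,:2].astype(np.float32)*1000),np.median(q,0))
E
```

```text
t 1.65 p [0.4558 0.3476 0.231 ] F [ 0.02 -0.23  0.37] w 1.0 units [-10.375   4.439  -4.178] jaw deg 68.53 down [-9.e-04  2.e-04 -1.e+00] jv 0.015
well 1851 [0.4579 0.3456 0.023 ] [0.4819 0.3345 0.0198] [0.1894759  0.40049644 0.02491972]
((484.8563232421875, 336.908447265625), (93.76812744140625, 142.97808837890625), 78.5768051147461) [0.47339716 0.33873408 0.03482826]
```

View pics/w1.png

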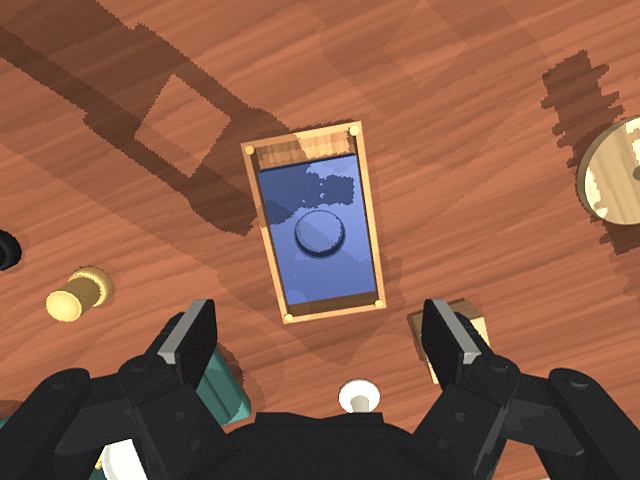

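Request:
drive_tool --motion '[[[-0.94,0.4,-0.38],[0,0,0],-1],[[-0.94,0.4,-0.38],[0,0,0],-1],[[-0.94,0.4,-0.38],[0,0,0],-1],[[-0.94,0.4,-0.38],[0,0,0],-1],[[-0.94,0.4,-0.38],[0,0,0],-1],[[-0.94,0.4,-0.38],[0,0,0],-1],[[-0.94,0.4,-0.38],[0,0,0],-1],[[-0.94,0.4,-0.38],[0,0,0],-1],[[-0.94,0.4,-0.38],[0,0,0],-1],[[-0.94,0.4,-0.38],[0,0,0],-1],[[-0.94,0.4,-0.38],[0,0,0],-1],[[0,0,0],[0,0,0],-1]]'

```text
time: 2.9
tool_pos: [0.4575, 0.0673, 0.1197]
tool_rot: [0.585, -0.584, -0.397, 0.398]
contact_force: [-1.1, 0.6, 0.2]
gripper_width: 1.001
```

Run:
```python
from h import *
w=dict(np.load("w1.npz"));print("well ray",ray(w,320,233.5,.036,w["T"]).round(4))
f,T=wrist();P=cloud(f,T);hsv=cv2.cvtColor(f["img"],cv2.COLOR_BGR2HSV)
cv2.imwrite("pics/w2.png",f["img"])
q=P[(P[...,2]>.056)&(P[...,2]<.066)&(np.hypot(P[...,0]-.458,P[...,1]-.068)<.03)];print("dome",len(q),((q.min(0)+q.max(0))/2).round(4),q.mean(0).round(4))
plan(.458,.068,.02)
```

```text
well ray [0.4837 0.3382 0.036 ]
dome 1006 [0.4549 0.0686 0.0581] [0.455  0.0685 0.0575]
t 2.95 p [0.4581 0.0684 0.1206] F [-0.54 -0.51  0.09] w 0.994 units [-0.015  4.025 -0.008] jaw deg 68.46 down [-1.5e-03  5.0e-04 -1.0e+00] jv 0.029
```

Request:
drive_tool --motion '[[[0,0.8,0.04],[0,0,0],-1],[[0,0.8,0],[0,0,0],-1],[[0,0.8,0],[0,0,0],-1],[[0,0.8,0],[0,0,0],-1],[[0,0.5,0],[0,0,0],-1],[[0,0.3,0],[0,0,0],-1],[[0,0,0],[0,0,0],-1],[[0,0,0],[0,0,0],1],[[0,0,0],[0,0,0],1],[[0,0,0],[0,0,0],1],[[0,0,0],[0,0,0],1],[[0,0,0],[0,0,0],1]]'

```text
time: 4.15
tool_pos: [0.4589, 0.0684, 0.0224]
tool_rot: [-0.584, 0.585, 0.399, -0.398]
contact_force: [0.2, -0.9, 4.6]
gripper_width: 0.403
```

Request:
drive_tool --motion '[[[0,0,0],[0,0,0],1],[[0,0,0],[0,0,0],1],[[0,-0.2,0],[0,0,0],1],[[0,-0.4,0],[0,0,0],1],[[0,-0.4,0],[0,0,0],1],[[0,0,0],[0,0,0],1],[[0,0,0],[0,0,0],1]]'

```text
time: 4.85
tool_pos: [0.4581, 0.0686, 0.0468]
tool_rot: [-0.584, 0.585, 0.398, -0.398]
contact_force: [0.4, -0.3, -2.1]
gripper_width: 0.404
```

Run:
```python
from h import *
plan(.6285,.1275,.18)
f,T=wrist();cv2.imwrite("pics/w3.png",f["img"])
P=cloud(f,T);q=P[(P[...,2]>.075)&(np.hypot(P[...,0]-.458,P[...,1]-.068)<.02)];print(len(q),((q.min(0)+q.max(0))/2).round(4),q.max(0))
```

```text
t 4.85 p [0.4581 0.0686 0.0468] F [ 0.43 -0.3  -2.07] w 0.404 units [ 4.687 -5.323 -5.484] jaw deg 68.53 down [ 0.001  0.    -1.   ] jv 0.012
12828 [0.4553 0.068  0.1062] [0.47230304 0.08790778 0.13734448]
```

View pics/w3.png

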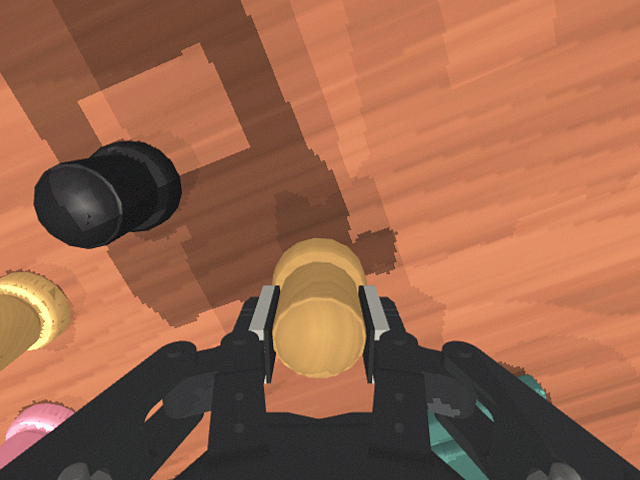

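The weight sits centred and upright between the pads in the wrist view. The wrist force of -2.1 N suggests about 0.24 kg, so it is probably the hollow one. Carrying it to the left pan.

Request:
drive_tool --motion '[[[0,-1,0],[0,0,0],1],[[0,-1,0],[0,0,0],1],[[0.3,-1,-0.4],[0,0,0],1],[[0.6,-1,-0.7],[0,0,0],1],[[0.8,-1,-0.9],[0,0,0],1],[[0.8,-0.3,-0.9],[0,0,0],1],[[0.8,0,-0.9],[0,0,0],1],[[0.8,0,-0.9],[0,0,0],1],[[0.4,0,-0.5],[0,0,0],1],[[0.2,0,-0.3],[0,0,0],1],[[0,0,0],[0,0,0],1],[[0,0,0],[0,0,0],1]]'

```text
time: 6.1
tool_pos: [0.6281, 0.1274, 0.1781]
tool_rot: [0.585, -0.584, -0.398, 0.399]
contact_force: [0.3, 0.1, -3.3]
gripper_width: 0.404
```

Run:
```python
from h import *
plan(.6285,.1275,.1344)
```

```text
t 6.1 p [0.6281 0.1274 0.1781] F [ 0.27  0.08 -3.29] w 0.404 units [ 0.013  1.748 -0.016] jaw deg 68.52 down [-1.7e-03 -3.0e-04 -1.0e+00] jv 0.017
```

Request:
drive_tool --motion '[[[0,0.4,0],[0,0,0],1],[[0,0.4,0],[0,0,0],1],[[0,0.4,0],[0,0,0],1],[[0,0.15,0],[0,0,0],1],[[0,0.1,0],[0,0,0],1],[[0,0.06,0],[0,0,0],1],[[0,0.06,0],[0,0,0],1],[[0,0.06,0],[0,0,0],1],[[0,0.06,0],[0,0,0],1],[[0,0.06,0],[0,0,0],1],[[0,0,0],[0,0,0],1],[[0,0,0],[0,0,0],1]]'

```text
time: 7.3
tool_pos: [0.6289, 0.1276, 0.135]
tool_rot: [0.584, -0.584, -0.398, 0.398]
contact_force: [-0.3, 0.3, -2.2]
gripper_width: 0.403
```

Run:
```python
from h import *
for i in range(3): plan(.6285,.1275,.131); manip.grab_frame("top")
f=manip.grab_frame("top");P=cloud(f)
for n,c in(("L",(.6285,.1275)),("R",(.633,-.1325))):
    r=np.hypot(P[...,0]-c[0],P[...,1]-c[1]);q=P[(r<.055)&(P[...,2]>.09)&(P[...,2]<.13)];print(n,len(q),np.median(q,0).round(4))
```

```text
t 7.3 p [0.6289 0.1276 0.135 ] F [-0.35  0.32 -2.18] w 0.403 units [-0.011  0.162  0.012] jaw deg 68.53 down [-0. -0. -1.] jv 0.002
t 7.35 p [0.6289 0.1276 0.1351] F [-0.12  0.12 -1.73] w 0.401 units [-0.01   0.164  0.014] jaw deg 68.52 down [ 1.e-04 -0.e+00 -1.e+00] jv 0.002
t 7.4 p [0.6289 0.1276 0.1352] F [-1.39  0.8  -1.89] w 0.406 units [-0.011  0.168  0.014] jaw deg 68.53 down [ 2.e-04  0.e+00 -1.e+00] jv 0.002
L 434 [0.5965 0.1356 0.112 ]
R 1661 [ 0.633  -0.1327  0.1119]
```

Request:
drive_tool --motion '[[[0,0.05,0],[0,0,0],1],[[0,0.05,0],[0,0,0],1],[[0,0.05,0],[0,0,0],1],[[0,0,0],[0,0,0],1],[[0,0,0],[0,0,0],1]]'

```text
time: 8.0
tool_pos: [0.6287, 0.1276, 0.1311]
tool_rot: [0.584, -0.584, -0.398, 0.398]
contact_force: [-0.0, 0.4, -2.2]
gripper_width: 0.402
```

```bash
cat >> h.py <<'E'
def pans():
    f=manip.grab_frame("top");P=cloud(f)
    for n,c in(("L",(.6285,.1275)),("R",(.633,-.1325))):
        r=np.hypot(P[...,0]-c[0],P[...,1]-c[1]);q=P[(r<.055)&(P[...,2]>.09)&(P[...,2]<.13)];print(n,len(q),np.median(q,0).round(4))
    return f,P
E
python3 - <<'E'
from h import *
plan(.6285,.1275,.131); pans()
E
```

```text
t 8.0 p [0.6287 0.1276 0.1311] F [-0.05  0.38 -2.16] w 0.402 units [-0.007  0.002  0.005] jaw deg 68.53 down [-5.e-04 -0.e+00 -1.e+00] jv 0.001
L 427 [0.5966 0.1358 0.1087]
R 1675 [ 0.6327 -0.1326  0.1154]
```

Request:
drive_tool --motion '[[[0,0.05,0],[0,0,0],1],[[0,0,0],[0,0,0],1],[[0,0,0],[0,0,0],-0.4],[[0,0,0],[0,0,0],-0.4],[[0,0,0],[0,0,0],-0.4],[[0,0,0],[0,0,0],-0.4],[[0,0,0],[0,0,0],-0.4],[[0,-0.5,0],[0,0,0],-0.4],[[0,-1,0],[0,0,0],-0.4],[[0,-1,0],[0,0,0],-0.4],[[0,-1,0],[0,0,0],-0.4],[[0,0,0],[0,0,0],-0.4]]'

```text
time: 9.25
tool_pos: [0.6315, 0.1279, 0.224]
tool_rot: [-0.583, 0.586, 0.401, -0.395]
contact_force: [0.9, 1.2, 1.0]
gripper_width: 0.702
```

Run:
```python
from h import *
f,P=pans()
u=P[(P[...,2]>.15)&(P[...,2]<.18)&(np.hypot(P[...,0]-.6285,P[...,1]-.1275)<.025)];print(len(u),u.mean(0))
plan(.423,-.099,.18)
```

```text
L 488 [0.6024 0.1412 0.1017]
R 1680 [ 0.6324 -0.1326  0.1223]
43 [0.61689404 0.12668308 0.1561259 ]
t 9.3 p [0.6304 0.1278 0.2213] F [-0.31  0.87  0.09] w 0.698 units [-11.483   1.598   4.411] jaw deg 68.53 down [ 6.e-03  5.e-04 -1.e+00] jv 0.059
```

Request:
drive_tool --motion '[[[-0.96,0,0.37],[0,0,0],-1],[[-0.96,0,0.37],[0,0,0],-1],[[-0.96,0,0.37],[0,0,0],-1],[[-0.96,0,0.37],[0,0,0],-1],[[-0.96,0,0.37],[0,0,0],-1],[[-0.96,0,0.37],[0,0,0],-1],[[-0.96,0.3,0.37],[0,0,0],-1],[[-0.96,0.6,0.37],[0,0,0],-1],[[-0.96,0.8,0.37],[0,0,0],-1],[[-0.96,0.8,0.37],[0,0,0],-1],[[-0.96,0.8,0.37],[0,0,0],-1],[[-0.96,0.4,0.37],[0,0,0],-1]]'

```text
time: 10.5
tool_pos: [0.4175, -0.0996, 0.1217]
tool_rot: [0.586, -0.583, -0.397, 0.399]
contact_force: [0.0, -0.5, 0.2]
gripper_width: 1.001
```

Request:
drive_tool --motion '[[[0,0,0],[0,0,0],-1],[[0,0,0],[0,0,0],-1]]'

```text
time: 10.7
tool_pos: [0.4195, -0.0996, 0.1242]
tool_rot: [0.585, -0.584, -0.398, 0.398]
contact_force: [0.8, 0.1, -0.1]
gripper_width: 0.999
```

Run:
```python
from h import *
plan(.4225,-.0995,.025)
f,T=wrist();P=cloud(f,T)
q=P[(P[...,2]>.056)&(P[...,2]<.066)&(np.hypot(P[...,0]-.423,P[...,1]+.099)<.03)];print("dome",len(q),((q.min(0)+q.max(0))/2).round(4),q.mean(0).round(4))
f,P=pans();np.savez("top2.npz",**f)
q=P[(P[...,2]>.15)&(P[...,2]<.175)&(np.hypot(P[...,0]-.6285,P[...,1]-.1275)<.03)];print("W1 dome",len(q),((q.min(0)+q.max(0))/2).round(4),q.mean(0).round(4))
```

```text
t 10.7 p [ 0.4195 -0.0996  0.1242] F [ 0.77  0.14 -0.09] w 0.999 units [ 0.046  3.968 -0.114] jaw deg 68.45 down [-1.1e-03  9.0e-04 -1.0e+00] jv 0.034
dome 983 [ 0.4199 -0.0995  0.058 ] [ 0.4194 -0.0995  0.0575]
L 1435 [0.625  0.1243 0.1016]
R 1682 [ 0.6324 -0.1325  0.1224]
W1 dome 188 [0.629  0.1281 0.1584] [0.6281 0.1282 0.1574]
```

Request:
drive_tool --motion '[[[0.03,0.8,-0.08],[0,0,0],-1],[[0,0.8,0],[0,0,0],-1],[[0,0.8,0],[0,0,0],-1],[[0,0.8,0],[0,0,0],-1],[[0,0.5,0],[0,0,0],-1],[[0,0.26,0],[0,0,0],-1],[[0,0,0],[0,0,0],-1],[[0,0,0],[0,0,0],1],[[0,0,0],[0,0,0],1],[[0,0,0],[0,0,0],1],[[0,0,0],[0,0,0],1],[[0,0,0],[0,0,0],1]]'

```text
time: 12.0
tool_pos: [0.4229, -0.1003, 0.0271]
tool_rot: [-0.584, 0.585, 0.398, -0.398]
contact_force: [-1.6, -1.4, 6.7]
gripper_width: 0.402
```

Request:
drive_tool --motion '[[[0,0,0],[0,0,0],1],[[0,0,0],[0,0,0],1],[[0,-0.2,0],[0,0,0],1],[[0,-0.8,0],[0,0,0],1],[[0,-1,0],[0,0,0],1],[[0,-1,0],[0,0,0],1],[[0,-1,0],[0,0,0],1],[[0,-1,0],[0,0,0],1],[[0,-1,0],[0,0,0],1],[[0,-0.5,0],[0,0,0],1],[[0,0,0],[0,0,0],1],[[0,0,0],[0,0,0],1]]'

```text
time: 13.2
tool_pos: [0.4216, -0.0995, 0.1871]
tool_rot: [0.585, -0.584, -0.398, 0.398]
contact_force: [-0.6, 0.5, -4.4]
gripper_width: 0.402
```

Run:
```python
from h import *
plan(.633,-.1325,.185)
```

```text
t 13.2 p [ 0.4216 -0.0995  0.1871] F [-0.63  0.46 -4.42] w 0.402 units [ 1.866  0.067 -8.354] jaw deg 68.52 down [-1.9e-03  9.0e-04 -1.0e+00] jv 0.019
```

Request:
drive_tool --motion '[[[0.1,0,-0.4],[0,0,0],1],[[0.2,0,-0.9],[0,0,0],1],[[0.2,0,-0.95],[0,0,0],1],[[0.2,0,-0.95],[0,0,0],1],[[0.2,0,-0.95],[0,0,0],1],[[0.2,0,-0.95],[0,0,0],1],[[0.2,0,-0.95],[0,0,0],1],[[0.2,0,-0.95],[0,0,0],1],[[0.2,0,-0.85],[0,0,0],1],[[0.15,0,-0.5],[0,0,0],1],[[0,0,0],[0,0,0],1],[[0,0,0],[0,0,0],1]]'

```text
time: 14.4
tool_pos: [0.6329, -0.1329, 0.1863]
tool_rot: [0.585, -0.583, -0.397, 0.399]
contact_force: [-0.5, -0.3, -3.7]
gripper_width: 0.403
```

Run:
```python
from h import *
plan(.633,-.1325,.149)
```

```text
t 14.4 p [ 0.6329 -0.1329  0.1863] F [-0.5  -0.26 -3.71] w 0.403 units [ 0.015  1.494 -0.002] jaw deg 68.53 down [-0.0033  0.0011 -1.    ] jv 0.026
```

Request:
drive_tool --motion '[[[0,0.35,0],[0,0,0],1],[[0,0.35,0],[0,0,0],1],[[0,0.2,0],[0,0,0],1],[[0,0.12,0],[0,0,0],1],[[0,0.08,0],[0,0,0],1],[[0,0.06,0],[0,0,0],1],[[0,0.06,0],[0,0,0],1],[[0,0.06,0],[0,0,0],1],[[0,0.06,0],[0,0,0],1],[[0,0.06,0],[0,0,0],1],[[0,0.06,0],[0,0,0],1],[[0,0.06,0],[0,0,0],1]]'

```text
time: 15.6
tool_pos: [0.6335, -0.1332, 0.1504]
tool_rot: [0.584, -0.584, -0.398, 0.398]
contact_force: [0.1, -0.4, -3.1]
gripper_width: 0.399
```

Request:
drive_tool --motion '[[[0,0.06,0],[0,0,0],1],[[0,0.06,0],[0,0,0],1],[[0,0,0],[0,0,0],1],[[0,0,0],[0,0,0],1]]'

```text
time: 16.0
tool_pos: [0.6335, -0.1333, 0.1479]
tool_rot: [-0.584, 0.585, 0.398, -0.398]
contact_force: [-0.9, -1.0, -1.3]
gripper_width: 0.404
```

Run:
```python
from h import *
plan(.633,-.1325,.145);pans()
```

```text
t 16.0 p [ 0.6335 -0.1333  0.1479] F [-0.86 -1.04 -1.31] w 0.404 units [0.022 0.115 0.032] jaw deg 68.53 down [ 2.e-04 -3.e-04 -1.e+00] jv 0.002
L 1438 [0.6252 0.1244 0.1034]
R 441 [ 0.6056 -0.1364  0.1206]
```

In contact, with the beam yielding. I'll lower it down to the stop before letting go, rather than let it drop.

Request:
drive_tool --motion '[[[0,0.06,0],[0,0,0],1],[[0,0.06,0],[0,0,0],1],[[0,0.06,0],[0,0,0],1],[[0,0.06,0],[0,0,0],1],[[0,0.06,0],[0,0,0],1],[[0,0.06,0],[0,0,0],1],[[0,0.06,0],[0,0,0],1],[[0,0.06,0],[0,0,0],1],[[0,0.06,0],[0,0,0],1],[[0,0.06,0],[0,0,0],1],[[0,0,0],[0,0,0],1],[[0,0,0],[0,0,0],1]]'

```text
time: 17.25
tool_pos: [0.6335, -0.133, 0.1324]
tool_rot: [0.584, -0.584, -0.398, 0.398]
contact_force: [-0.1, -0.5, -1.2]
gripper_width: 0.396
```

Run:
```python
from h import *
plan(.633,-.1325,.145);pans()
```

```text
t 17.25 p [ 0.6335 -0.133   0.1324] F [-0.06 -0.48 -1.22] w 0.396 units [ 0.013 -0.504  0.027] jaw deg 68.53 down [ 1.e-04  2.e-04 -1.e+00] jv 0.003
L 1401 [0.6262 0.1253 0.1186]
R 442 [ 0.6065 -0.1357  0.1054]
```

Near the stop (3 mm left). Release and rise.

Request:
drive_tool --motion '[[[0,0.05,0],[0,0,0],1],[[0,0,0],[0,0,0],1],[[0,0,0],[0,0,0],-0.4],[[0,0,0],[0,0,0],-0.4],[[0,0,0],[0,0,0],-0.4],[[0,0,0],[0,0,0],-0.4],[[0,0,0],[0,0,0],-0.4],[[0,0,0],[0,0,0],-0.4],[[0,0,0],[0,0,0],-0.4],[[0,0,0],[0,0,0],-0.4],[[0,0,0],[0,0,0],-0.4],[[0,0,0],[0,0,0],-0.4]]'

```text
time: 18.5
tool_pos: [0.6335, -0.1332, 0.1313]
tool_rot: [0.584, -0.584, -0.398, 0.398]
contact_force: [0.6, 1.1, -0.1]
gripper_width: 0.701
```

Request:
drive_tool --motion '[[[0,-0.5,0],[0,0,0],-0.4],[[0,-0.8,0],[0,0,0],-0.4],[[0,-0.8,0],[0,0,0],-0.4],[[0,-0.8,0],[0,0,0],-0.4],[[0,-0.4,0],[0,0,0],-0.4],[[0,0,0],[0,0,0],-0.4],[[0,0,0],[0,0,0],-0.4],[[0,0,0],[0,0,0],-0.4]]'

```text
time: 19.3
tool_pos: [0.6327, -0.1329, 0.2122]
tool_rot: [0.585, -0.584, -0.398, 0.399]
contact_force: [-0.2, 0.6, -0.6]
gripper_width: 0.698
```

Run:
```python
from h import *
plan(.633,-.1325,.125);pans();f=manip.grab_frame("side");cv2.imwrite("pics/s2.png",cv2.resize(f["img"][170:350,180:420],None,fx=3,fy=3))
f,T=wrist();P=cloud(f,T)
q=P[(P[...,2]>.155)&(P[...,2]<.17)&(np.hypot(P[...,0]-.633,P[...,1]+.1325)<.025)];print("W2 dome",len(q),q.mean(0).round(4),q.max(0))
```

```text
t 19.3 p [ 0.6327 -0.1329  0.2122] F [-0.18  0.57 -0.64] w 0.698 units [ 0.02   3.487 -0.012] jaw deg 68.52 down [-2.4e-03  8.0e-04 -1.0e+00] jv 0.003
L 1404 [0.6265 0.1251 0.1223]
R 583 [ 0.6171 -0.1379  0.1016]
W2 dome 1733 [ 0.6297 -0.1313  0.1582] [ 0.64528584 -0.11681555  0.16160759]
```

View pics/s2.png

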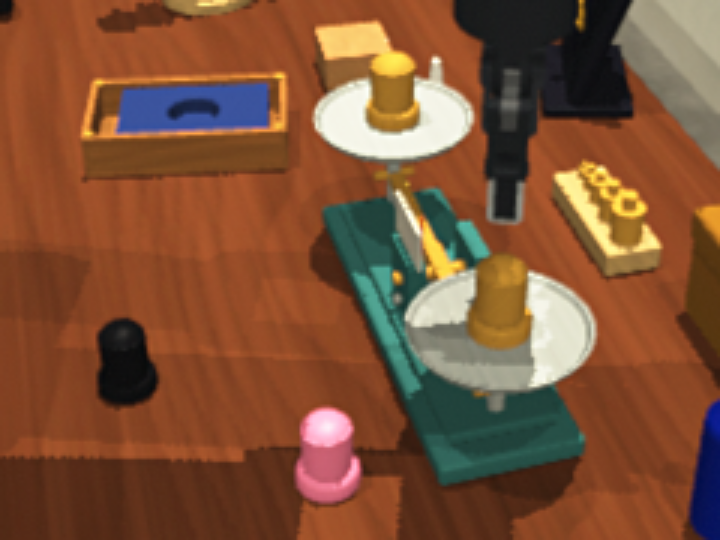

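The weighing is clear: the right pan is at 102 mm and the left at 122 mm, both weights upright and at rest. W2 in the right pan is the heavier. Closing the jaws earlier left about 6.7 N on the weight, so this time I'll pre-close the jaws and ease up slightly during the final grip to protect the pan.

Request:
drive_tool --motion '[[[0,0.6,0],[0,0,0],-0.4],[[0,0.8,0],[0,0,0],-0.4],[[0,0.8,0],[0,0,0],-0.4],[[0,0.6,0],[0,0,0],-0.4],[[0,0.4,0],[0,0,0],-0.4],[[0,0.1,0],[0,0,0],-0.4],[[0,0,0],[0,0,0],-0.1],[[0,0,0],[0,0,0],0],[[0,0,0],[0,0,0],0.08],[[0,0,0],[0,0,0],0.1],[[0,0,0],[0,0,0],0.1]]'

```text
time: 20.55
tool_pos: [0.6337, -0.1332, 0.1319]
tool_rot: [-0.584, 0.585, 0.398, -0.398]
contact_force: [-0.0, -0.4, -0.6]
gripper_width: 0.447
```

Run:
```python
from h import *
plan(.633,-.1325,.128)
```

```text
t 20.55 p [ 0.6337 -0.1332  0.1319] F [-0.03 -0.38 -0.65] w 0.447 units [0.017 0.155 0.038] jaw deg 68.53 down [ 9.e-04 -3.e-04 -1.e+00] jv 0.005
```

Request:
drive_tool --motion '[[[0,0.08,0],[0,0,0],0.1],[[0,0.06,0],[0,0,0],0.1],[[0,0,0],[0,0,0],0.1],[[0,-0.01,0],[0,0,0],0.14],[[0,-0.01,0],[0,0,0],0.17],[[0,-0.01,0],[0,0,0],0.2]]'

```text
time: 21.15
tool_pos: [0.6334, -0.133, 0.1283]
tool_rot: [0.585, -0.584, -0.398, 0.398]
contact_force: [-0.6, -0.0, -1.5]
gripper_width: 0.407
```

Request:
drive_tool --motion '[[[0,-0.02,0],[0,0,0],0.3],[[0,-0.02,0],[0,0,0],1],[[0,0,0],[0,0,0],1]]'

```text
time: 21.45
tool_pos: [0.6334, -0.1331, 0.1296]
tool_rot: [0.584, -0.584, -0.398, 0.398]
contact_force: [0.7, 0.5, -0.8]
gripper_width: 0.402
```

Request:
drive_tool --motion '[[[0,-0.08,0],[0,0,0],1],[[0,-0.1,0],[0,0,0],1],[[0,-0.15,0],[0,0,0],1],[[0,-0.15,0],[0,0,0],1],[[0,-0.15,0],[0,0,0],1],[[0,-0.15,0],[0,0,0],1],[[0,-0.15,0],[0,0,0],1],[[0,-0.3,0],[0,0,0],1],[[0,-0.7,0],[0,0,0],1],[[0,-0.9,0],[0,0,0],1],[[0,-0.9,0],[0,0,0],1],[[0,-0.2,0],[0,0,0],1]]'

```text
time: 22.65
tool_pos: [0.6355, -0.1338, 0.2334]
tool_rot: [-0.582, 0.587, 0.4, -0.396]
contact_force: [0.9, -0.2, -2.8]
gripper_width: 0.402
```

Run:
```python
from h import *
plan(.4847,.337,.20);pans()
```

```text
t 22.65 p [ 0.6355 -0.1338  0.2334] F [ 0.86 -0.21 -2.78] w 0.402 units [15.317  1.242 12.516] jaw deg 68.53 down [ 0.0076 -0.0025 -1.    ] jv 0.057
L 1433 [0.6251 0.1244 0.1017]
R 629 [ 0.6182 -0.1357  0.1224]
```

Request:
drive_tool --motion '[[[0.4,0,0.35],[0,0,0],1],[[0.9,0,0.75],[0,0,0],1],[[0.9,0,0.75],[0,0,0],1],[[0.9,0,0.75],[0,0,0],1],[[0.9,0,0.75],[0,0,0],1],[[0.9,0,0.75],[0,0,0],1],[[0.9,0,0.75],[0,0,0],1],[[0.9,0,0.75],[0,0,0],1],[[0.9,0,0.75],[0,0,0],1],[[0.9,0,0.75],[0,0,0],1],[[0.9,0,0.75],[0,0,0],1],[[0.9,0,0.75],[0,0,0],1]]'

```text
time: 23.9
tool_pos: [0.5254, 0.1867, 0.2256]
tool_rot: [0.585, -0.584, -0.397, 0.399]
contact_force: [0.5, 0.3, -4.7]
gripper_width: 0.403
```

Request:
drive_tool --motion '[[[0.9,0,0.75],[0,0,0],1],[[0.9,0.2,0.75],[0,0,0],1],[[0.9,0.3,0.75],[0,0,0],1],[[0.9,0.3,0.75],[0,0,0],1],[[0.9,0.2,0.7],[0,0,0],1],[[0.5,0,0.4],[0,0,0],1],[[0,0,0],[0,0,0],1],[[0,0,0],[0,0,0],1],[[0,0,0],[0,0,0],1]]'

```text
time: 24.8
tool_pos: [0.4783, 0.3382, 0.2029]
tool_rot: [-0.584, 0.585, 0.398, -0.398]
contact_force: [0.7, -0.5, -3.3]
gripper_width: 0.398
```

Run:
```python
from h import *
plan(.4847,.337,.10)
f,T=wrist();cv2.imwrite("pics/w4.png",f["img"]);np.savez("w4.npz",T=T,**f)
P=cloud(f,T);hsv=cv2.cvtColor(f["img"],cv2.COLOR_BGR2HSV)
q=P[(P[...,2]>.03)&(P[...,2]<.042)&(hsv[...,0]>100)&(hsv[...,0]<135)&(hsv[...,1]>80)]
print("insert",cv2.minAreaRect(q[:,:2].astype(np.float32)*1000))
```

```text
t 24.8 p [0.4783 0.3382 0.2029] F [ 0.67 -0.45 -3.28] w 0.398 units [ 0.051  4.114 -0.253] jaw deg 68.47 down [ 1.e-04 -5.e-04 -1.e+00] jv 0.008
insert ((484.5018005371094, 336.9400939941406), (93.65563201904297, 141.8382110595703), 78.71511840820312)
```

View pics/w4.png

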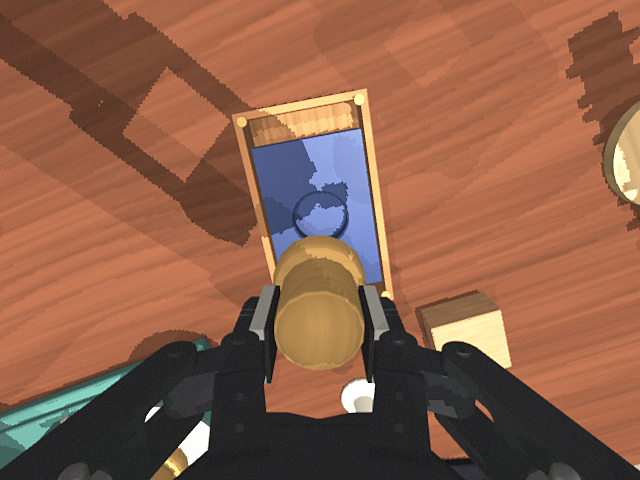

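The insert centre repeats at (0.4845, 0.337). In the wrist view the well is at px (320,215) and the weight is held upright. Moving over the well, then down.

Request:
drive_tool --motion '[[[0.05,0.4,-0.2],[0,0,0],1],[[0,0.8,-0.13],[0,0,0],1],[[0,0.9,0],[0,0,0],1],[[0,0.9,0],[0,0,0],1],[[0,0.9,0],[0,0,0],1],[[0,0.7,0],[0,0,0],1],[[0,0.4,0],[0,0,0],1],[[0,0.2,0],[0,0,0],1],[[0,0,0],[0,0,0],1],[[0,0,0],[0,0,0],1],[[0,0,0],[0,0,0],1]]'

```text
time: 25.95
tool_pos: [0.4871, 0.3376, 0.0742]
tool_rot: [-0.584, 0.585, 0.399, -0.397]
contact_force: [-0.8, -0.4, -4.2]
gripper_width: 0.401
```

Run:
```python
from h import *
plan(.4865,.3365,.0635)
f=manip.grab_frame("side");cv2.imwrite("pics/s3.png",cv2.resize(f["img"][120:260,180:330],None,fx=5,fy=4))
f=manip.grab_frame("side")
P=cloud(f);hsv=cv2.cvtColor(f["img"],cv2.COLOR_BGR2HSV)
m=(hsv[...,0]>15)&(hsv[...,0]<30)&(hsv[...,1]>140)&(np.hypot(P[...,0]-.486,P[...,1]-.337)<.03)&(P[...,2]>.02)&(P[...,2]<.11)
q=P[m];print(len(q),np.percentile(q[:,2],[1,99]))
```

```text
t 25.95 p [0.4871 0.3376 0.0742] F [-0.81 -0.38 -4.23] w 0.401 units [-0.05   0.428  0.006] jaw deg 68.52 down [ 0.0022  0.0011 -1.    ] jv 0.003
149 [0.04912055 0.1033932 ]
```

View pics/s3.png

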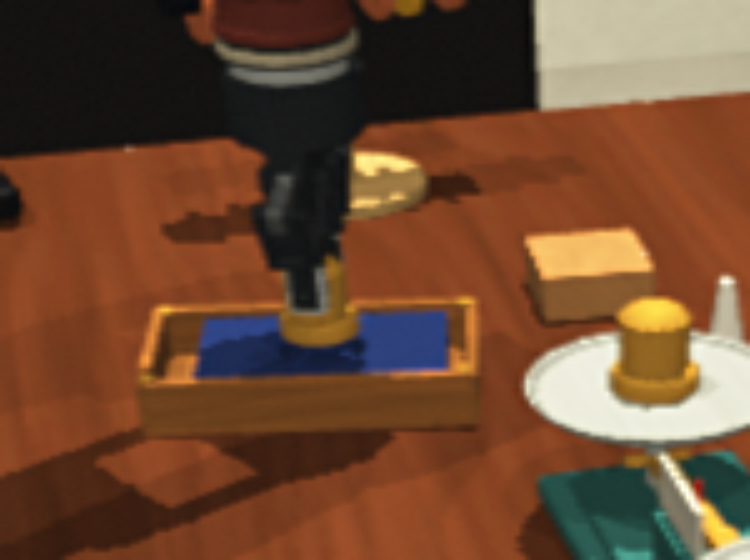

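Request:
drive_tool --motion '[[[-0.03,0.1,0],[0,0,0],1],[[0,0.1,0],[0,0,0],1],[[0,0.1,0],[0,0,0],1],[[0,0.08,0],[0,0,0],1],[[0,0.06,0],[0,0,0],1],[[0,0.06,0],[0,0,0],1],[[0,0,0],[0,0,0],1],[[0,0,0],[0,0,0],1]]'

```text
time: 26.85
tool_pos: [0.4859, 0.3365, 0.0603]
tool_rot: [0.584, -0.584, -0.398, 0.398]
contact_force: [0.0, 0.1, -3.0]
gripper_width: 0.402
```

Run:
```python
from h import *
for i in range(3): plan(.4865,.3365,.0475);manip.grab_frame("side")
```

```text
t 26.85 p [0.4859 0.3365 0.0603] F [ 0.03  0.08 -3.  ] w 0.402 units [ 0.009  0.512 -0.021] jaw deg 68.53 down [ 0.  0. -1.] jv 0.003
t 26.9 p [0.486  0.3365 0.0604] F [-0.3   0.06 -3.71] w 0.404 units [ 0.007  0.517 -0.019] jaw deg 68.53 down [ 2.e-04  1.e-04 -1.e+00] jv 0.001
t 26.95 p [0.486  0.3365 0.0605] F [ 0.52 -0.23 -3.32] w 0.4 units [ 0.007  0.518 -0.019] jaw deg 68.53 down [ 3.e-04  1.e-04 -1.e+00] jv 0.002
```

Request:
drive_tool --motion '[[[0,0.05,0],[0,0,0],1],[[0,0.05,0],[0,0,0],1],[[0,0.05,0],[0,0,0],1],[[0,0,0],[0,0,0],1],[[0,0,0],[0,0,0],1]]'

```text
time: 27.5
tool_pos: [0.4858, 0.3364, 0.0564]
tool_rot: [-0.584, 0.584, 0.398, -0.398]
contact_force: [0.5, 0.2, -4.0]
gripper_width: 0.401
```

Request:
drive_tool --motion '[[[0,0.04,0],[0,0,0],1],[[0,0,0],[0,0,0],1]]'

```text
time: 27.7
tool_pos: [0.4858, 0.3364, 0.0554]
tool_rot: [0.584, -0.584, -0.398, 0.398]
contact_force: [-0.2, -0.1, -2.8]
gripper_width: 0.406
```

It is in the well: about 8 mm below the insert plane with no added force. Continuing softly.

Request:
drive_tool --motion '[[[0,0.05,0],[0,0,0],1],[[0,0.05,0],[0,0,0],1],[[0,0.05,0],[0,0,0],1],[[0,0.04,0],[0,0,0],1],[[0,0,0],[0,0,0],1],[[0,0,0],[0,0,0],1]]'

```text
time: 28.3
tool_pos: [0.4859, 0.3364, 0.0508]
tool_rot: [0.584, -0.584, -0.398, 0.398]
contact_force: [0.4, 0.1, -3.8]
gripper_width: 0.398
```

Request:
drive_tool --motion '[[[0,0.04,0],[0,0,0],1],[[0,0.04,0],[0,0,0],1],[[0,0,0],[0,0,0],1],[[0,0,0],[0,0,0],1]]'

```text
time: 28.7
tool_pos: [0.4859, 0.3364, 0.0487]
tool_rot: [0.584, -0.584, -0.398, 0.398]
contact_force: [-0.6, 0.2, -4.1]
gripper_width: 0.4
```

Request:
drive_tool --motion '[[[0,0.04,0],[0,0,0],1],[[0,0.04,0],[0,0,0],1],[[0,0,0],[0,0,0],1],[[0,0,0],[0,0,0],1]]'

```text
time: 29.1
tool_pos: [0.4859, 0.3364, 0.0467]
tool_rot: [0.584, -0.584, -0.398, 0.398]
contact_force: [0.5, 0.3, -3.9]
gripper_width: 0.402
```

Request:
drive_tool --motion '[[[0,0.03,0],[0,0,0],1],[[0,0,0],[0,0,0],1],[[0,0,0],[0,0,0],1]]'

```text
time: 29.4
tool_pos: [0.4859, 0.3365, 0.0462]
tool_rot: [-0.584, 0.584, 0.398, -0.398]
contact_force: [-1.4, -1.3, -2.9]
gripper_width: 0.404
```

Request:
drive_tool --motion '[[[0,0.04,0],[0,0,0],1],[[0,0,0],[0,0,0],1],[[0,0,0],[0,0,0],1]]'

```text
time: 29.7
tool_pos: [0.486, 0.3365, 0.0453]
tool_rot: [-0.584, 0.584, 0.398, -0.398]
contact_force: [0.2, -0.1, -0.4]
gripper_width: 0.403
```

Request:
drive_tool --motion '[[[0,0.04,0],[0,0,0],1],[[0,0,0],[0,0,0],1],[[0,0,0],[0,0,0],1]]'

```text
time: 30.0
tool_pos: [0.486, 0.3365, 0.0444]
tool_rot: [-0.584, 0.584, 0.398, -0.398]
contact_force: [-1.4, -2.1, 1.4]
gripper_width: 0.401
```

The force has gone from -4 to +1.4 N, so the weight is resting on the well floor. Release and rise.

Request:
drive_tool --motion '[[[0,0,0],[0,0,0],0],[[0,0,0],[0,0,0],-0.2],[[0,0,0],[0,0,0],-0.2],[[0,0,0],[0,0,0],-0.2],[[0,-0.4,0],[0,0,0],-0.2],[[0,-0.9,0],[0,0,0],-0.2],[[0,-0.9,0],[0,0,0],-0.2],[[0,-0.9,0],[0,0,0],-0.2],[[0,-0.9,0],[0,0,0],-0.2],[[0,-0.9,0],[0,0,0],-0.2],[[0,-0.9,0],[0,0,0],-0.2],[[0,-0.4,0],[0,0,0],-0.2]]'

```text
time: 31.2
tool_pos: [0.4871, 0.3371, 0.2028]
tool_rot: [-0.584, 0.585, 0.4, -0.396]
contact_force: [-0.3, -0.5, -0.1]
gripper_width: 0.601
```

Request:
drive_tool --motion '[[[0,0,1],[0,0,0],-0.2],[[0,0,1],[0,0,0],-0.2],[[0,0,1],[0,0,0],-0.2],[[0,0,0],[0,0,0],-0.2],[[0,0,0],[0,0,0],-0.2],[[0,0,0],[0,0,0],-0.2]]'

```text
time: 31.8
tool_pos: [0.4166, 0.3637, 0.199]
tool_rot: [-0.584, 0.585, 0.398, -0.398]
contact_force: [0.0, 0.4, -0.1]
gripper_width: 0.596
```

Run:
```python
from h import *
plan(.4865,.3365,.2)
fw,T=wrist();ft,_=pans();fs=manip.grab_frame("side");fs["world_from_camera"]
for n,P in(("wrist",cloud(fw,T)),("side",cloud(fs)),("top",cloud(ft))):
    for k,c,lo,hi in(("W2",(.4855,.337),.065,.09),("W1",(.6285,.128),.15,.175)):
        q=P[(P[...,2]>lo)&(P[...,2]<hi)&(np.hypot(P[...,0]-c[0],P[...,1]-c[1])<.028)]
        if len(q)>10: print(n,k,len(q),((q.min(0)+q.max(0))/2).round(4),"top",np.percentile(q[:,2],98).round(4))
a=cv2.resize(fs["img"][150:290,190:350],(560,490));b=cv2.resize(fw["img"],None,fx=.75,fy=.75)
cv2.imwrite("pics/s4.png",cv2.resize(a,(700,600)));cv2.imwrite("pics/w5.png",fw["img"])
```

```text
t 31.8 p [0.4166 0.3637 0.199 ] F [ 0.02  0.36 -0.06] w 0.596 units [ 0.013 -0.038 -2.998] jaw deg 68.5 down [ 3.e-04 -2.e-04 -1.e+00] jv 0.007
L 1435 [0.6252 0.1244 0.1017]
R 1684 [ 0.6324 -0.1325  0.1224]
wrist W2 1234 [0.4829 0.3378 0.0719] top 0.0774
side W2 74 [0.485  0.3283 0.0711] top 0.0766
side W1 94 [0.6266 0.1231 0.1564] top 0.1606
top W2 169 [0.4856 0.3363 0.0743] top 0.0801
top W1 186 [0.6281 0.1291 0.1577] top 0.1647
```

View pics/s4.png

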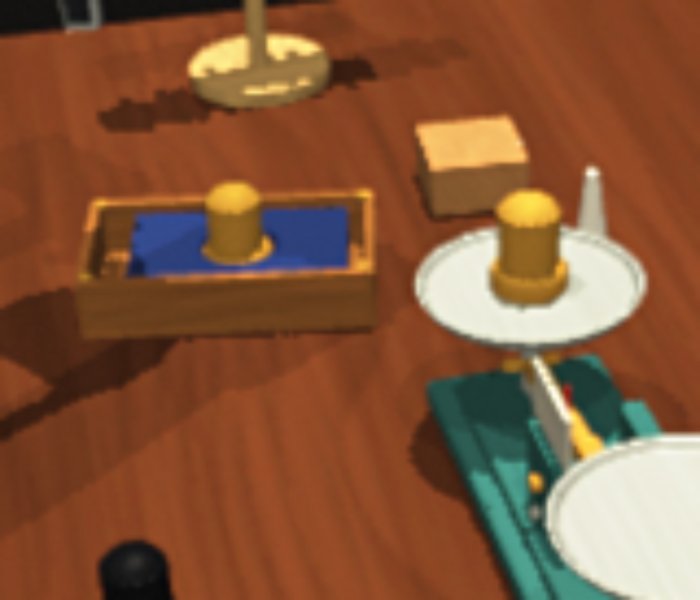

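```bash
python3 -c "
from plant import manip
print(manip.job_done(),manip.state()['time'])"
```

```text
the job is handed in; nothing more can be done
the job is handed in; nothing more can be done
```

The heavier paperweight is seated in the box well and the lighter one is standing in the left pan. I handed the job in at about 32 s of the 72 s allowed; no verdict is reported.

- **Weighing:** I stood one paperweight in each pan and let go. The beam came to rest right side down, with the pan floors at 102 mm (right) and 122 mm (left). The wrist force agreed, at about 4 N for the right one against 2 to 3 N for the left.
- **Seating:** I lowered the heavier one into the well. It slid in with no extra force until it reached the well floor, where it pressed the tool up by about 1.4 N before I let go.
- **Last checks:** The heavier one's dome is at 77 to 80 mm, so its centre is about 48 mm above the box underside, and it looks upright. The lighter one looks upright near the centre of its pan. The tool was clear, with near-zero force on it. I did not measure tilt as an angle.
- **Disagreements:** The cameras differed by about 3 mm on where the seated weight is. The side camera's 9 mm offset along y comes from seeing only the near side of the dome. Closing the jaws on the table pressed a paperweight down with 5 to 7 N, so I pre-closed them before regripping in the pan and saw no downward push there.

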